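# Load the plate shaker under its guard

### The arm

A 7-joint arm with a two-finger parallel gripper is mounted at the origin on a cart in front of the work surface, level with it; the furniture and walls round the work are solid. World frame = base frame: x ahead of the robot, y to its left, z up, the work surface at z = 0. Lengths are in m, angles in rad, forces in N, time in s.
With the tool pointing down it reaches from about 0.375 to 0.925 m from the base axis. Payload 3.1 kg.
Tool frame: the origin (TCP) lies at the very end of the fingers, on their centre line; the grasp point (between the pads) lies 19 mm behind it; y points along the fingers, x is the direction in which the jaws open and shut, and the axes are right-handed (so a half turn about y gives the same grasp; the last joint's range is limited). The gripper opens to 85 mm and grips with 20 to 120 N. Pads are 22 mm wide; open, the fingers measure 114 mm over their backs; the gripper's body (76 mm by 85 mm) begins 54 mm behind the grasp point. The pads swing forward as they close: fully open they stand 13 mm farther back than shut.
Start: joints at [-1.401, 0.383, 0.044, 1.598, -0.018, 1.161, -0.05], TCP at [0.172, 0.627, 0.231] pointing down, gripper open.
Joint ranges: [-2.61, 2.61], [-0.41, 2.15], [-1.48, 1.57], [0, 2.5], [-1.57, 4.71], [0.05, 1.97], [-2.85, 2.85]. Speed limits (rad/s): [2.79, 2.79, 3.14, 3.14, 3.14, 3.14, 3.14].

### API

Orientations are given as a unit quaternion [w, x, y, z].
In Python, from plant import manip gives the robot as it stands. The module is installed in compiled form; this text tells all that it offers.
- The arm moves only by the tool arm_command, never from a script. Its argument "steps" is a list of rows, each an object with "travel": the shift along the world's x, y, z in mm, a list of three; "dr": the turn, a rotation vector about the world's x, y, z in rad, a list of three. In form: [{"travel": [dx, dy, dz], "dr": [wx, wy, wz]}, ...]. A call has 1 to 20 rows; each row is the pose to reach, as a shift and turn from the pose commanded when the call began; what a row does not reach only later rows make up. A row lasts 1/8 s, in which the tool goes at most 62.5 mm and 10.7 degrees, less where a joint would pass 70% of its speed; a pose out of reach is approached as far as the arm can. A call with a gripper value outside its range is refused whole. "gripper" is the opening, from 0 (shut) to 1 (fully open), set as the call begins (left out, the last holds). The fingers move at their own pace and stop on an object; "squeeze" is the grip in N (left out, the last holds). Time passes only in rows, so rows that repeat a pose let the fingers close. It gives the time, the measured TCP pose, the force and the opening at its end, in the units of the state.
- manip.sense(): the state, without advancing time (a new reading comes with each control period).
- manip.snapshot(name): name is "scene" or "top" or "wrist"; returns the picture (420x560x3 uint8, red, green, blue); there is no depth.
- manip.get_calibration(name): a dict with "fovy" (degrees; the focal length in pixels is half the picture's height over the tangent of half this angle, whatever the lens; pixels are square), "cx", "cy" (the principal point, pixels), "rvec" (rotation vector, rad) and "tvec" (3), from world to camera coordinates, as OpenCV has them. Camera axes: x right, y down, z forward; pixel columns grow to the right and rows downward; lengths in m; the calibration is good to about 2 mm. A picture is of the moment at which its call begins: read the wrist's pose just before it. get_calibration takes no time and is no camera call; for the wrist camera it gives the pose at the moment of the call.
- manip.finish_job(): hands the job in, once; it reports no verdict.
The state is a dict: "time_s": time; "joints": joint angles; "joint_velocities": joint speeds; "tau": joint torques, N m; "ee_pos": TCP position; "eef_rot": TCP orientation; "ft_force": force on the tool from outside, world axes, zero at the start; "moment": the same for the moment, N m; "opening": opening from 0.0 (shut) to 1.0 (fully open).
Only numpy, scipy, OpenCV 4.12 (cv2) and the standard library are available. Lean on these libraries where they do the work, as an engineer would, in place of code of your own. Each camera call takes 0.05 s, during which the arm holds its last target.

### The job

Swing the clear guard of the plate shaker fully up until it stands upright, put the plain resin plate with the four holes (the one without pins) flat in the nest between the four corner brackets and let go of it there, then lower the guard until it is fully closed over the plate.

Things in the scene. Friction and masses are not known exactly. Their poses are not given: they have to be found in the camera images.
- plate_mid (a point): Centre (half-way up) of the part: a flat pale resin plate, 50 x 52 x 10 mm (x, y, z), with four countersunk holes and no pins, loose and flat on the worktop right of the shaker, about 60 g. x and y run along its edges, z up. Two similar plates with four upright pins each (about 54 mm high) stand nearby and are not wanted.
- nest (a point): Centre of the nest floor, 40 mm up, on the shaker: a fixed low white machine, 170 x 170 mm. x to its back, y to its left, z up. The floor is 68 mm (x) by 70 mm (y) between four L-shaped corner brackets 8 mm high, legs 14 mm long; the middle of each side is open for fingers. Housing round it: flat, 2 mm lower. The guard's hinge axis runs along y at x = +65 mm, z = -2 mm.
- guard_bar (a point): Middle of the guard's handle: round black bar, 12 mm thick, 90 mm long, parallel to the hinge axis, on two slanted stays. Guard closed: 147 mm in front of the hinge axis, 67 mm above it, and 27 mm above and in front of the guard's top front edge, free for a pinch from above with one finger before it and one behind. It and its axes swing with the guard; y is along the bar.
- guard (a joint): Angle of the clear guard (a light hood, 120 x 140 x 40 mm, open below) about its hinge at the back: 0 closed, growing as the front is lifted, 1.57 upright, stop at 1.75. The hinge is stiff (0.14 N m): the guard stays at any angle where it is left and must be led or pushed down until it stops.

How it is judged:
By the outcome, as a careful person would: the job done as asked, in the order asked, and still so for the second after the job is handed in, with the robot touching nothing.
It also fails if it takes over 67 s, if anything falls off the work surface, if the arm or the gripper's body presses on something with over 40 N, if the wrist force passes 120 N, or if a joint passes its speed limit or range.

## Working session

There is one attempt and no reset: what is moved stays moved. The work goes in short steps, Python scripts to look and compute and a tool call to move; the robot and the scene stay as the last step left them, time stands still between calls to the robot, and variables do not carry over. Pictures are saved under pics/ and viewed, and the job is handed in when it is done.

Besides the shell and the picture viewer there is one more tool, called after "Call:" as name(argument=value, ...), one argument or row to a line, values as JSON. arm_command: Moves the arm, as the interface text tells. Its arguments: {"type":"object","properties":{"steps":{"type":"array","items":{"type":"object","properties":{"travel":{"type":"array","items":{"type":"number"}},"dr":{"type":"array","items":{"type":"number"}}}}},"gripper":{"type":"number"},"squeeze":{"type":"number"}},"required":["steps"]}

```bash
mkdir -p pics; cat > h.py <<'E'
import numpy as np, cv2
from plant import manip
from scipy.spatial.transform import Rotation as R
def cal(n):
    c=manip.get_calibration(n); f=210/np.tan(np.radians(c['fovy'])/2)
    K=np.array([[f,0,c['cx']],[0,f,c['cy']],[0,0,1]]); return K,np.array(c['rvec'],float).ravel(),np.array(c['tvec'],float).ravel()
def proj(n,P,C=None):
    K,r,t=C or cal(n); return cv2.projectPoints(np.array(P,float).reshape(-1,3),r,t,K,None)[0].reshape(-1,2)
def ray(n,uv,z,C=None):
    K,r,t=C or cal(n); M=R.from_rotvec(r).as_matrix(); o=-M.T@t
    d=M.T@np.linalg.inv(K)@np.array([uv[0],uv[1],1.]); return o+d*(z-o[2])/d[2]
def snap(n,name):
    im=manip.snapshot(n); cv2.imwrite(f'pics/{name}.png',im[:,:,::-1]); return im
E
python3 - <<'E'
from h import *
s=manip.sense(); print(s)
for n in ['scene','top','wrist']:
    print(n,manip.get_calibration(n)); snap(n,n+'0')
E
```

```text
{'time_s': 0.0, 'joints': array([-1.4007988 ,  0.38388369,  0.04386381,  1.59958939, -0.01788862,
        1.16118131, -0.04989563]), 'joint_velocities': array([ 0.00086331, -0.00169774, -0.00018207, -0.00026108, -0.00071854,
        0.00061686,  0.00023515]), 'tau': array([ 1.88558224e-04, -4.33478594e+01,  1.02475841e+00, -2.49500084e+01,
        1.05230839e-02,  1.16419545e-02,  6.23658906e-06]), 'ee_pos': array([0.17177227, 0.62591101, 0.22984903]), 'eef_rot': array([-0.56164242,  0.5628785 ,  0.42807863, -0.42950468]), 'ft_force': array([-0.17410312, -0.07026657,  0.30718499]), 'moment': array([0.02211088, 0.0731982 , 0.06278817]), 'opening': 1.004293009341076}
scene {'fovy': 46.6461532138948, 'cx': 274.1005195025853, 'cy': 205.45739631839888, 'rvec': array([ 1.85782885, -0.89311013,  0.55876883]), 'tvec': array([-0.37618501,  0.20368613,  1.00136985])}
top {'fovy': 55.00308005013334, 'cx': 283.0492618398798, 'cy': 211.65004850252643, 'rvec': array([ 2.18711352, -2.20751316,  0.10520703]), 'tvec': array([-0.09895217,  0.48558436,  0.9079168 ])}
wrist {'fovy': 66.80753211831409, 'cx': 282.576564079505, 'cy': 214.6026193998247, 'rvec': array([-2.30297131, -1.75740346, -0.25452577]), 'tvec': array([-0.64853692, -0.03661689,  0.37920095])}
```

View pics/scene0.png

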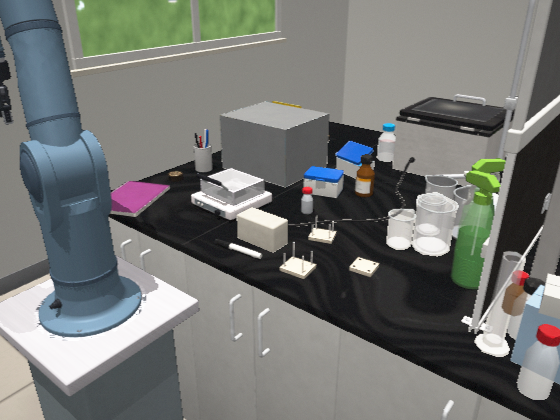

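View pics/top0.png

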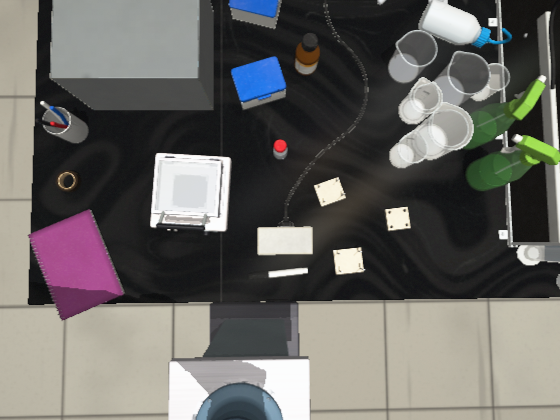

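View pics/wrist0.png

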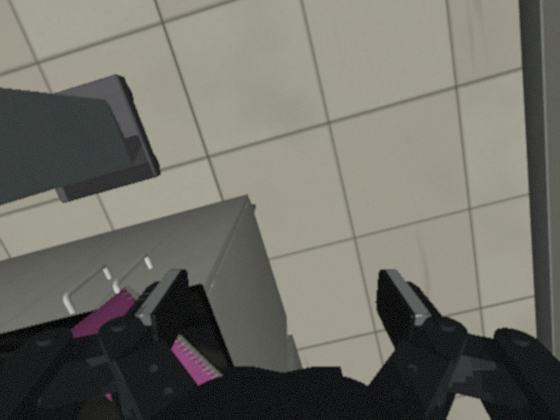

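The plain plate is at about (364,267) in the scene view and (398,219) in the top view. The shaker is at about (190,192) in the top view. I'll enlarge both.

```bash
python3 - <<'E'
import cv2
a=cv2.imread('pics/top0.png')
cv2.imwrite('pics/t_plate.png',cv2.resize(a[195:245,370:430],None,fx=10,fy=10,interpolation=cv2.INTER_CUBIC))
cv2.imwrite('pics/t_shk.png',cv2.resize(a[145:245,140:245],None,fx=6,fy=6,interpolation=cv2.INTER_CUBIC)[:600])
b=cv2.imread('pics/scene0.png')
cv2.imwrite('pics/s_shk.png',cv2.resize(b[150:280,180:390],None,fx=3.8,fy=3.8,interpolation=cv2.INTER_CUBIC))
E
```

```text
(no output)
```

View pics/t_plate.png

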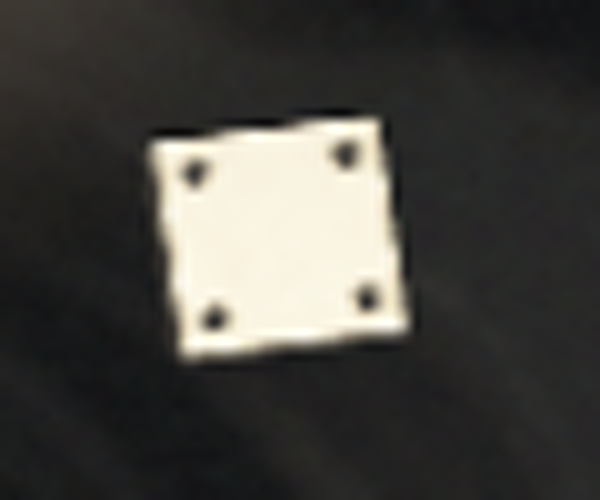

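View pics/t_shk.png

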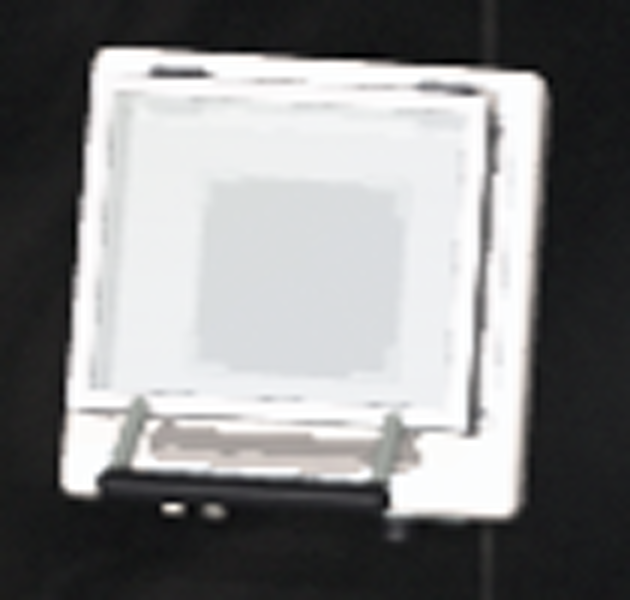

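View pics/s_shk.png

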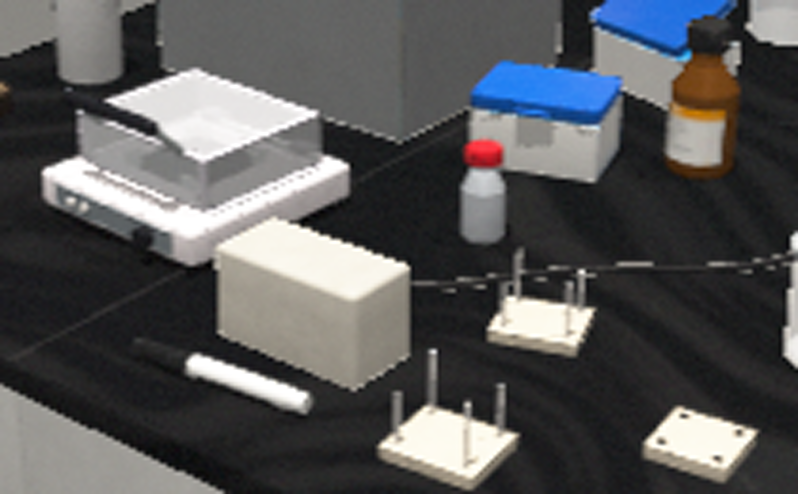

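```bash
cat > fit.py <<'E'
from h import *
from scipy.optimize import least_squares
C=cal('top'); M=R.from_rotvec(C[1]).as_matrix(); print('cam',-M.T@C[2])
def px(p,ox,oy,f): return [(ox+(p[0]+.5)/f-.5),(oy+(p[1]+.5)/f-.5)]
pl=[ray('top',px(p,370,195,10),.010) for p in [(152,140),(380,118),(410,330),(182,357)]]
pl=np.array(pl); print(pl.round(4)); c=pl.mean(0); print('plate',c, 'holes',np.mean([ray('top',px(p,370,195,10),.010) for p in [(195,172),(346,154),(367,297),(213,318)]],0))
e=pl[1]-pl[0]; print('edge angs',[np.degrees(np.arctan2(v[1],v[0])) for v in (pl[1]-pl[0],pl[2]-pl[1],pl[2]-pl[3],pl[3]-pl[0])],[np.linalg.norm(v) for v in (pl[1]-pl[0],pl[2]-pl[1])])
sh=np.array([ray('top',px(p,140,145,6),.038) for p in [(97,48),(547,75),(522,520),(62,495)]])
print(sh.round(4),'c',sh.mean(0)); print('edge',[np.degrees(np.arctan2(v[1],v[0])) for v in (sh[0]-sh[3],sh[1]-sh[2],sh[0]-sh[1],sh[3]-sh[2])],[np.linalg.norm(v) for v in (sh[0]-sh[3],sh[1]-sh[2],sh[0]-sh[1],sh[3]-sh[2])])
b=np.array([ray('top',px(p,140,145,6),.105) for p in [(102,482),(388,498)]]); print('bar',b.round(4),b.mean(0),np.linalg.norm(b[0]-b[1]),np.degrees(np.arctan2(*(b[0]-b[1])[:2])))
E
python3 fit.py
```

```text
cam [ 0.41931571 -0.08000908  0.94216214]
[[ 0.4905 -0.3411  0.01  ]
 [ 0.4952 -0.3949  0.01  ]
 [ 0.4456 -0.4003  0.01  ]
 [ 0.4398 -0.3467  0.01  ]]
plate [ 0.46779368 -0.37075177  0.01      ] holes [ 0.46800288 -0.37057243  0.01      ]
edge angs [np.float64(-84.9889656257716), np.float64(-173.73007480888668), np.float64(-83.8581626530226), np.float64(-173.6940013616805)] [np.float64(0.05399344094924506), np.float64(0.04989084769117059)]
[[0.6191 0.1826 0.038 ]
 [0.608  0.0141 0.038 ]
 [0.4405 0.0236 0.038 ]
 [0.4513 0.1935 0.038 ]] c [0.52973108 0.10346344 0.038     ]
edge [np.float64(-3.7030336221132276), np.float64(-3.225923438071937), np.float64(86.2274203336766), np.float64(86.3333759324504)] [np.float64(0.1681174883961512), np.float64(0.16781010802675514), np.float64(0.16888278884711017), np.float64(0.17028006153710598)]
bar [[0.4533 0.1597 0.105 ]
 [0.4469 0.0619 0.105 ]] [0.45010575 0.11077142 0.105     ] 0.09799870182644838 3.7508440356758226
```

```bash
python3 - <<'E'
from h import *
s=manip.sense(); q=s['eef_rot']; T=R.from_quat([q[1],q[2],q[3],q[0]]).as_matrix(); print(T.round(3))
xa=np.degrees(np.arctan2(T[1,0],T[0,0])); print('tool x az',xa)
print('box front', ray('top',(130,108),0), ray('top',(212,108),0), ray('top',(52,75),.15), ray('top',(212,77),.15), ray('scene',(298,182),0))
E
```

```text
[[ 0.264 -0.    -0.964]
 [ 0.964 -0.002  0.264]
 [-0.002 -1.    -0.   ]]
tool x az 74.66375702465746
box front [0.73453577 0.25536154 0.        ] [0.73416468 0.06237242 0.        ] [0.75166936 0.35679485 0.15      ] [0.74760503 0.03984765 0.15      ] [0.7888281  0.05155594 0.        ]
```

```bash
python3 - <<'E'
from h import *
s=manip.sense(); q=s['eef_rot']; T=R.from_quat([q[1],q[2],q[3],q[0]]).as_matrix()
K,r,t=cal('wrist'); M=R.from_rotvec(r).as_matrix(); o=-M.T@t
print('cam in tool',T.T@(o-s['ee_pos']),'fwd in tool',T.T@M[2])
E
```

```text
cam in tool [ 0.00020968 -0.14172252  0.07406955] fwd in tool [-6.38860951e-04  9.57781611e-01 -2.87496047e-01]
```

Call:
arm_command(
  steps=[
    {"travel": [278,-516,-60],"dr": [0,0,-1.366]},
    {"travel": [278,-516,-60],"dr": [0,0,-1.366]},
    {"travel": [278,-516,-60],"dr": [0,0,-1.366]},
    {"travel": [278,-516,-60],"dr": [0,0,-1.366]},
    {"travel": [278,-516,-60],"dr": [0,0,-1.366]},
    {"travel": [278,-516,-60],"dr": [0,0,-1.366]},
    {"travel": [278,-516,-60],"dr": [0,0,-1.366]},
    {"travel": [278,-516,-60],"dr": [0,0,-1.366]},
    {"travel": [278,-516,-60],"dr": [0,0,-1.366]},
    {"travel": [278,-516,-60],"dr": [0,0,-1.366]},
    {"travel": [278,-516,-60],"dr": [0,0,-1.366]},
    {"travel": [278,-516,-60],"dr": [0,0,-1.366]},
    {"travel": [278,-516,-60],"dr": [0,0,-1.366]},
  ],
  gripper=0.5,
  squeeze=20,
)

```text
time_s: 1.78
ee_pos: [0.4493, 0.1127, 0.1712]
eef_rot: [0.707, -0.707, 0.021, -0.021]
ft_force: [-0.2, 0.3, -0.0]
opening: 0.498
```

```bash
python3 - <<'E'
from h import *
s=manip.sense(); print(s['time_s'],s['ee_pos'],s['eef_rot'],s['joints'].round(2),s['opening'])
C=cal('wrist');snap('wrist','w1'); print(proj('wrist',[[.450,.1107,.105],[.4533,.1597,.105],[.4469,.0619,.105]],C))
E
```

```text
1.775 [0.44930145 0.11268489 0.1712403 ] [ 0.70697612 -0.70661193  0.0211655  -0.02088937] [-0.89  0.1   0.58  2.11 -0.07  0.95 -0.32] 0.49764885281301363
[[284.98390693 232.55846564]
 [285.7470341  161.37223777]
 [284.56751032 294.92311325]]
```

View pics/w1.png

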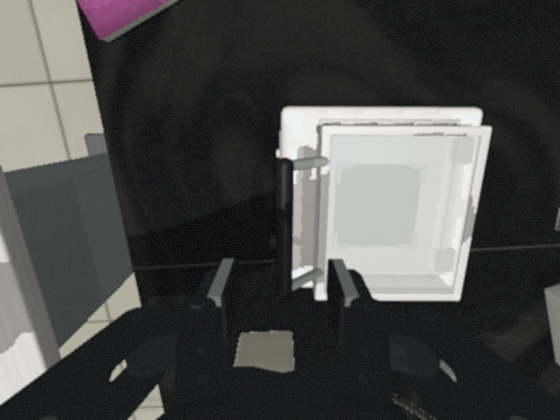

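Bar is at column 285, rows 160–293, as predicted. I'll go down onto it.

Call:
arm_command(
  steps=[
    {"travel": [0,0,-50]},
    {"travel": [0,0,-84]},
    {"travel": [0,0,-84]},
  ],
)

```text
$.steps[0]: bad value
```

Call:
arm_command(
  steps=[
    {"travel": [0,0,0]},
    {"travel": [0,0,0]},
    {"travel": [0,0,0]},
    {"travel": [0,0,0]},
    {"travel": [0,0,0]},
    {"travel": [0,0,0]},
  ],
  gripper=0,
  squeeze=25,
)

```text
$.steps[0]: bad value
```

```bash
python3 - <<'E'
from h import *
s=manip.sense(); print(s['time_s'],s['ee_pos'],s['opening'],s['ft_force'])
x=np.array([np.cos(np.radians(-3.6)),np.sin(np.radians(-3.6))])
for a in np.radians([0,10,20,30,40,50,60,70,80,90,92,94]):
    # pivot from (-147,67)
    h=-147*np.cos(a)+67*np.sin(a)+147; v=147*np.sin(a)+67*np.cos(a)-67
    print(round(np.degrees(a)),(x*h).round(1),round(v,1))
E
```

```text
1.825 [0.44937093 0.11255187 0.1712633 ] 0.5027485682775069 [ 0.06190924 -0.04971122  0.38343364]
0 [ 0. -0.] 0.0
10 [13.8 -0.9] 24.5
20 [31.7 -2. ] 46.2
30 [53.1 -3.3] 64.5
40 [77.3 -4.9] 78.8
50 [103.6  -6.5] 88.7
60 [131.3  -8.3] 93.8
70 [159.4 -10. ] 94.1
80 [187.1 -11.8] 89.4
90 [213.6 -13.4] 80.0
92 [218.7 -13.8] 77.6
94 [223.6 -14.1] 75.0
```

dr is needed in each row.

Call:
arm_command(
  steps=[
    {"travel": [0,0,-50],"dr": [0,0,0]},
    {"travel": [0,0,-84],"dr": [0,0,0]},
    {"travel": [0,0,-84],"dr": [0,0,0]},
    {"travel": [0,0,-84],"dr": [0,0,0]},
  ],
)

```text
time_s: 2.33
ee_pos: [0.4508, 0.1116, 0.0883]
eef_rot: [0.707, -0.707, 0.021, -0.022]
ft_force: [-0.0, 0.1, 0.5]
opening: 0.497
```

Call:
arm_command(
  steps=[
    {"travel": [0,0,0],"dr": [0,0,0]},
    {"travel": [0,0,0],"dr": [0,0,0]},
    {"travel": [0,0,0],"dr": [0,0,0]},
    {"travel": [0,0,0],"dr": [0,0,0]},
    {"travel": [0,0,0],"dr": [0,0,0]},
    {"travel": [0,0,0],"dr": [0,0,0]},
  ],
  gripper=0,
  squeeze=25,
)

```text
time_s: 3.08
ee_pos: [0.4504, 0.1115, 0.0887]
eef_rot: [0.707, -0.706, 0.022, -0.022]
ft_force: [-1.5, 0.3, 6.6]
opening: 0.13
```

Call:
arm_command(
  steps=[
    {"travel": [6,-0.4,12.5],"dr": [0,0,0]},
    {"travel": [13.8,-0.9,24.5],"dr": [0,0,0]},
    {"travel": [22,-1.4,36],"dr": [0,0,0]},
    {"travel": [31.7,-2,46.2],"dr": [0,0,0]},
    {"travel": [42,-2.6,56],"dr": [0,0,0]},
    {"travel": [53.1,-3.3,64.5],"dr": [0,0,0]},
    {"travel": [65,-4.1,72.2],"dr": [0,0,0]},
    {"travel": [77.3,-4.9,78.8],"dr": [0,0,0]},
    {"travel": [77.3,-4.9,78.8],"dr": [0,0,0]},
  ],
)

```text
time_s: 4.2
ee_pos: [0.5291, 0.1064, 0.1694]
eef_rot: [0.707, -0.706, 0.022, -0.023]
ft_force: [-5.0, 1.4, 12.4]
opening: 0.13
```

```bash
python3 - <<'E'
from h import *
snap('scene','s2')
E
```

```text
(no output)
```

View pics/s2.png

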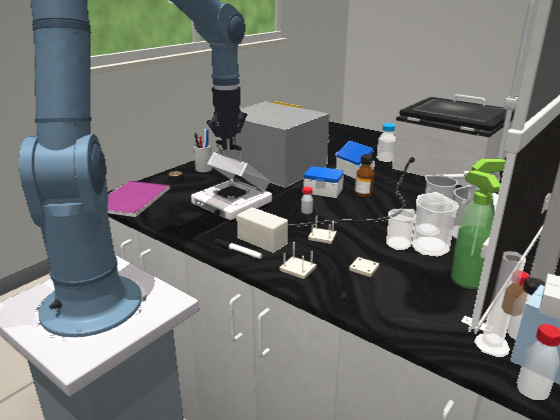

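Guard is at about 40° with the bar still held. I'll carry on to upright.

Call:
arm_command(
  steps=[
    {"travel": [13,-0.8,6.5],"dr": [0,0,0]},
    {"travel": [26.3,-1.6,11.9],"dr": [0,0,0]},
    {"travel": [40,-2.5,15],"dr": [0,0,0]},
    {"travel": [54,-3.4,17],"dr": [0,0,0]},
    {"travel": [68,-4.2,17.8],"dr": [0,0,0]},
    {"travel": [82,-5.1,17.3],"dr": [0,0,0]},
    {"travel": [96,-6,15],"dr": [0,0,0]},
    {"travel": [109.8,-6.9,12.6],"dr": [0,0,0]},
    {"travel": [123,-7.8,8],"dr": [0,0,0]},
    {"travel": [136.3,-8.5,3.2],"dr": [0,0,0]},
    {"travel": [142,-8.9,0],"dr": [0,0,0]},
    {"travel": [142,-8.9,0],"dr": [0,0,0]},
  ],
)

```text
time_s: 5.75
ee_pos: [0.6703, 0.0969, 0.1657]
eef_rot: [-0.707, 0.707, -0.022, 0.023]
ft_force: [1.7, 2.8, 0.3]
opening: 0.129
```

```bash
python3 - <<'E'
from h import *
im=snap('scene','s3'); cv2.imwrite('pics/s3c.png',cv2.resize(im[90:230,170:350,::-1],None,fx=4,fy=4,interpolation=cv2.INTER_CUBIC))
E
```

```text
(no output)
```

View pics/s3c.png

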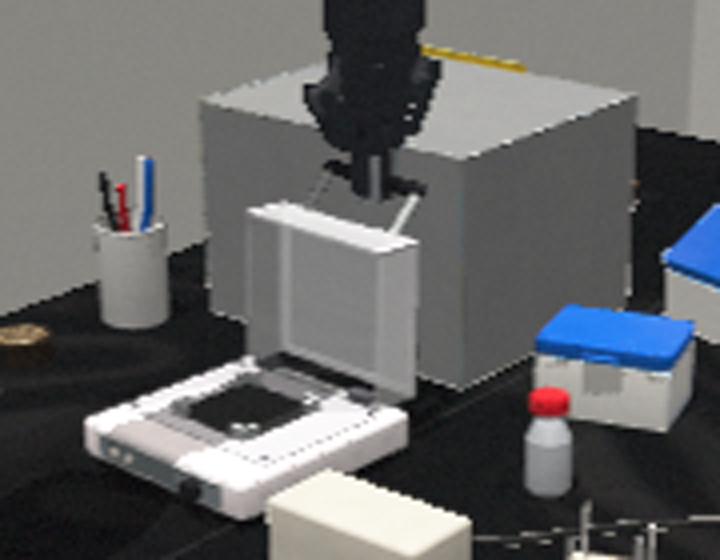

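Call:
arm_command(
  steps=[
    {"travel": [4,0,-2],"dr": [0,0,0]},
    {"travel": [4,0,-2],"dr": [0,0,0]},
    {"travel": [4,0,-2],"dr": [0,0,0]},
  ],
)

```text
time_s: 6.18
ee_pos: [0.6733, 0.0968, 0.1641]
eef_rot: [-0.707, 0.707, -0.022, 0.022]
ft_force: [0.4, 2.1, 0.4]
opening: 0.129
```

Call:
arm_command(
  steps=[
    {"travel": [0,0,0],"dr": [0,0,0]},
    {"travel": [0,0,0],"dr": [0,0,0]},
    {"travel": [0,0,0],"dr": [0,0,0]},
    {"travel": [0,0,40],"dr": [0,0,0]},
    {"travel": [0,0,80],"dr": [0,0,0]},
    {"travel": [-30,0,100],"dr": [0,0,0]},
  ],
  gripper=0.35,
)

```text
time_s: 6.92
ee_pos: [0.6458, 0.0963, 0.2671]
eef_rot: [-0.707, 0.707, -0.02, 0.025]
ft_force: [0.2, 0.1, -0.3]
opening: 0.348
```

```bash
python3 - <<'E'
from h import *
s=manip.sense(); print(s['time_s'],s['ee_pos'],s['opening'],s['joints'].round(2))
im=snap('top','t4'); cv2.imwrite('pics/t4c.png',cv2.resize(im[110:240,130:270,::-1],None,fx=4.5,fy=4.5,interpolation=cv2.INTER_CUBIC))
im=snap('scene','s4'); cv2.imwrite('pics/s4c.png',cv2.resize(im[90:230,170:350,::-1],None,fx=4,fy=4,interpolation=cv2.INTER_CUBIC))
E
```

```text
6.925 [0.64575013 0.09629336 0.26705667] 0.34817619779612835 [-0.68  0.4   0.62  1.58 -0.24  1.23 -0.09]
```

View pics/t4c.png

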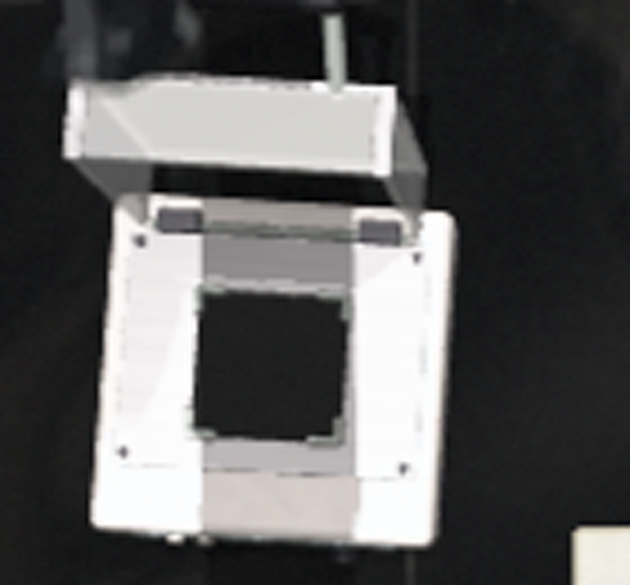

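View pics/s4c.png

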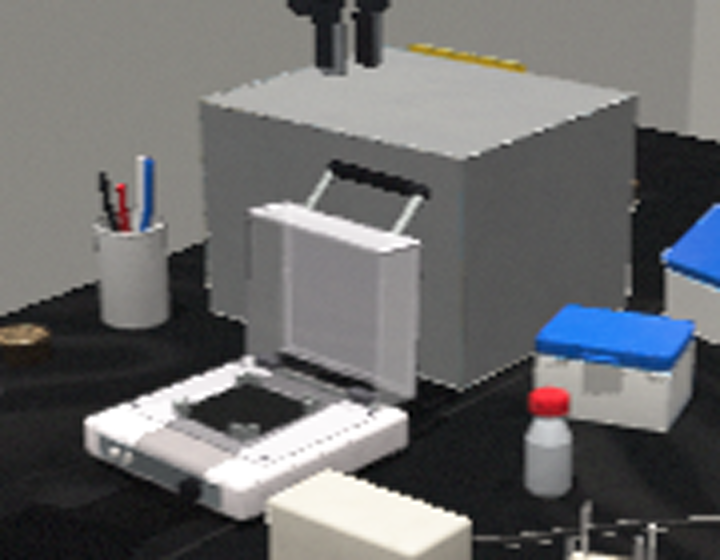

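Call:
arm_command(
  steps=[
    {"travel": [-178,-467,-20],"dr": [0,0,1.731]},
    {"travel": [-178,-467,-20],"dr": [0,0,1.731]},
    {"travel": [-178,-467,-20],"dr": [0,0,1.731]},
    {"travel": [-178,-467,-20],"dr": [0,0,1.731]},
    {"travel": [-178,-467,-100],"dr": [0,0,1.731]},
    {"travel": [-178,-467,-150],"dr": [0,0,1.731]},
    {"travel": [-178,-467,-150],"dr": [0,0,1.731]},
    {"travel": [-178,-467,-150],"dr": [0,0,1.731]},
    {"travel": [-178,-467,-150],"dr": [0,0,1.731]},
    {"travel": [-178,-467,-150],"dr": [0,0,1.731]},
    {"travel": [-178,-467,-150],"dr": [0,0,1.731]},
    {"travel": [-178,-467,-150],"dr": [0,0,1.731]},
    {"travel": [-178,-467,-150],"dr": [0,0,1.731]},
    {"travel": [-178,-467,-150],"dr": [0,0,1.731]},
  ],
  gripper=1.0,
)

```text
time_s: 8.78
ee_pos: [0.4662, -0.3692, 0.1145]
eef_rot: [-0.474, 0.475, 0.524, -0.524]
ft_force: [0.5, 0.3, -0.7]
opening: 0.998
```

```bash
python3 - <<'E'
from h import *
nc=np.mean([ray('top',(130+(u+.5)/4.5-.5,110+(v+.5)/4.5-.5),.040) for u,v in [(200,285),(352,293),(343,442),(192,432)]],0); print('nest',nc)
s=manip.sense(); print(s['time_s'],s['ee_pos'],s['joints'].round(2)); q=s['eef_rot']; T=R.from_quat([q[1],q[2],q[3],q[0]]).as_matrix(); print(T.round(3),np.degrees(np.arctan2(T[1,0],T[0,0])))
C=cal('wrist');snap('wrist','w5'); print(proj('wrist',[[.4905,-.3411,.01],[ 0.4952,-0.3949,.01],[ 0.4456,-0.4003,.01],[ 0.4398,-0.3467,.01]],C))
E
```

```text
nest [0.53293646 0.10491045 0.04      ]
8.775 [ 0.46621779 -0.36921665  0.11451885] [ 0.21  0.44  0.48  1.85 -0.25  0.91  2.48]
[[-0.098  0.001 -0.995]
 [ 0.995 -0.    -0.098]
 [-0.    -1.    -0.001]] 95.64861281790184
[[312.93266726 245.69287979]
 [247.97944507 244.97670974]
 [245.37437607 185.94107102]
 [313.98180405 185.33759459]]
```

View pics/w5.png

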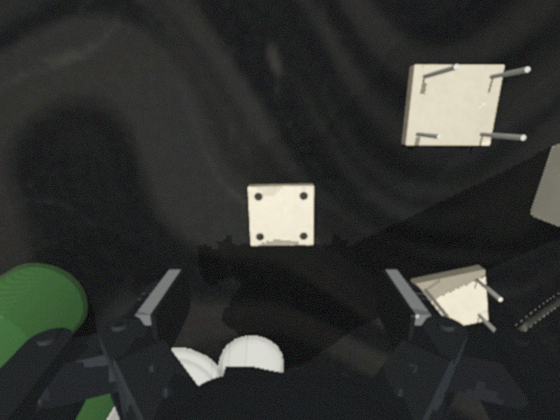

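```bash
python3 - <<'E'
from h import *
im=cv2.imread('pics/w5.png'); cv2.imwrite('pics/w5c.png',cv2.resize(im[250:400,90:470],None,fx=2.1,fy=2.1,interpolation=cv2.INTER_CUBIC))
s=manip.sense(); q=s['eef_rot']; T=R.from_quat([q[1],q[2],q[3],q[0]]).as_matrix()
for y in [0,-.004,-.008,-.013,-.02]:
    P=[s['ee_pos']+T@np.array([x,y,z]) for x in (-.0425,.0425) for z in (-.011,.011)]
    print(y,proj('wrist',P).round(0).tolist())
E
```

```text
0 [[197.0, 296.0], [194.0, 255.0], [366.0, 296.0], [370.0, 255.0]]
-0.004 [[195.0, 300.0], [191.0, 259.0], [368.0, 300.0], [372.0, 259.0]]
-0.008 [[193.0, 304.0], [189.0, 262.0], [370.0, 304.0], [374.0, 262.0]]
-0.013 [[190.0, 310.0], [186.0, 267.0], [373.0, 310.0], [377.0, 267.0]]
-0.02 [[186.0, 319.0], [181.0, 275.0], [378.0, 320.0], [382.0, 275.0]]
```

View pics/w5c.png

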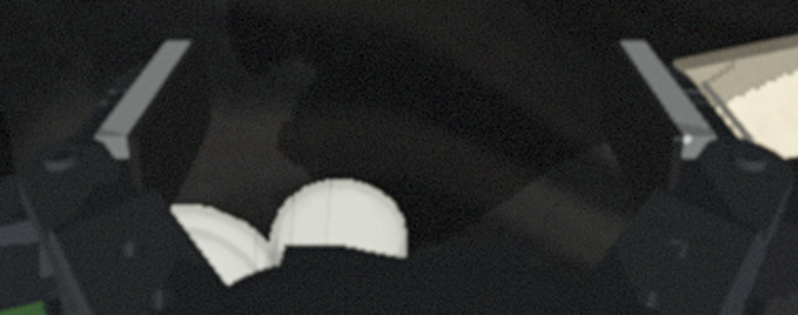

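Call:
arm_command(
  steps=[
    {"travel": [1.5,-1.5,-35],"dr": [0,0,0]},
    {"travel": [1.5,-1.5,-65],"dr": [0,0,0]},
    {"travel": [1.5,-1.5,-65],"dr": [0,0,0]},
    {"travel": [1.5,-1.5,-65],"dr": [0,0,0]},
    {"travel": [1.5,-1.5,-65],"dr": [0,0,0]},
  ],
  gripper=0.75,
)

```text
time_s: 9.45
ee_pos: [0.468, -0.3724, 0.0508]
eef_rot: [-0.474, 0.476, 0.524, -0.524]
ft_force: [0.6, 0.7, 0.2]
opening: 0.748
```

```bash
python3 - <<'E'
from h import *
s=manip.sense(); q=s['eef_rot']; T=R.from_quat([q[1],q[2],q[3],q[0]]).as_matrix(); print(s['ee_pos'],s['opening'])
im=snap('wrist','w6'); cv2.imwrite('pics/w6c.png',cv2.resize(im[200:360,130:430,::-1],None,fx=2.6,fy=2.6,interpolation=cv2.INTER_CUBIC))
w=s['opening']*.085/2
for y in [0,-.004,-.008,-.012]:
    P=[s['ee_pos']+T@np.array([x,y,z]) for x in (-w,w) for z in (-.011,.011)]
    print(y,((proj('wrist',P)-[130,200])*2.6).round(0).tolist())
E
```

```text
[ 0.46797077 -0.3724026   0.05081597] 0.7481926134712873
0 [[230.0, 249.0], [223.0, 144.0], [559.0, 249.0], [565.0, 144.0]]
-0.004 [[226.0, 260.0], [218.0, 153.0], [562.0, 260.0], [569.0, 153.0]]
-0.008 [[221.0, 272.0], [214.0, 163.0], [567.0, 272.0], [574.0, 163.0]]
-0.012 [[217.0, 285.0], [209.0, 173.0], [571.0, 285.0], [579.0, 173.0]]
```

View pics/w6c.png

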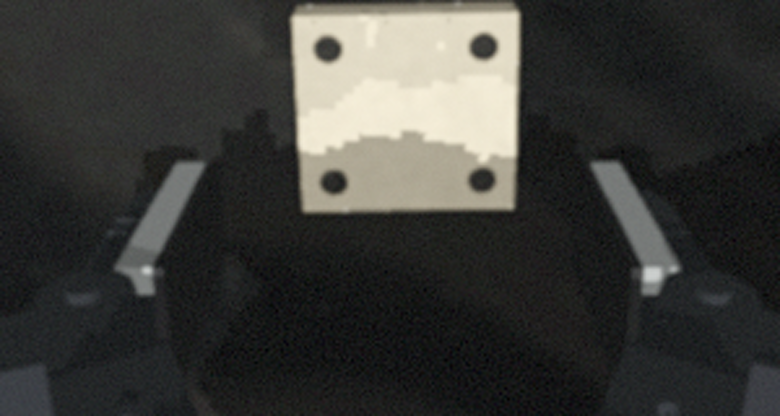

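Call:
arm_command(
  steps=[
    {"travel": [0,2,-30],"dr": [0,0,0]},
    {"travel": [0,2,-54],"dr": [0,0,0]},
    {"travel": [0,2,-54],"dr": [0,0,0]},
    {"travel": [0,2,-54],"dr": [0,0,0]},
  ],
)

```text
time_s: 10.0
ee_pos: [0.4672, -0.3699, -0.0041]
eef_rot: [-0.475, 0.476, 0.524, -0.524]
ft_force: [-0.3, -0.2, -0.1]
opening: 0.751
```

Call:
arm_command(
  steps=[
    {"travel": [0,0,0],"dr": [0,0,0]},
    {"travel": [0,0,0],"dr": [0,0,0]},
    {"travel": [0,0,0],"dr": [0,0,0]},
    {"travel": [0,0,0],"dr": [0,0,0]},
    {"travel": [0,0,0],"dr": [0,0,0]},
  ],
  gripper=0,
  squeeze=40,
)

```text
time_s: 10.62
ee_pos: [0.4678, -0.3706, -0.0029]
eef_rot: [-0.474, 0.476, 0.524, -0.523]
ft_force: [-0.7, -0.2, 5.2]
opening: 0.596
```

Call:
arm_command(
  steps=[
    {"travel": [0,0,20],"dr": [0,0,0]},
    {"travel": [0,0,60],"dr": [0,0,0]},
    {"travel": [0,0,60],"dr": [0,0,0]},
  ],
)

```text
time_s: 11.0
ee_pos: [0.4694, -0.3718, 0.0596]
eef_rot: [-0.472, 0.478, 0.524, -0.523]
ft_force: [0.6, -0.2, -0.6]
opening: 0.594
```

```bash
python3 - <<'E'
from h import *
s=manip.sense(); print(s['ee_pos'],s['opening'],s['ft_force'])
im=snap('wrist','w7'); snap('scene','s7')
E
```

```text
[ 0.46938458 -0.37182818  0.05961482] 0.5935239230337792 [ 0.5626827  -0.19689626 -0.63240237]
```

View pics/w7.png

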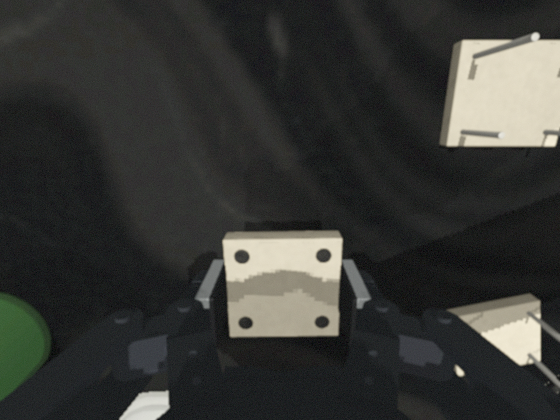

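View pics/s7.png

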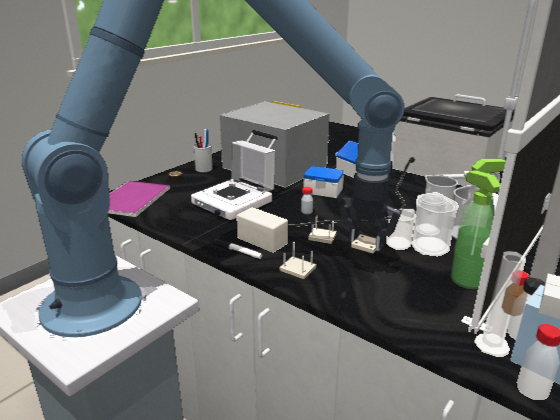

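Call:
arm_command(
  steps=[
    {"travel": [0,0,60],"dr": [0,0,0]},
    {"travel": [0,10,120],"dr": [0,0,0]},
    {"travel": [10,65,140],"dr": [0,0,-0.05]},
    {"travel": [63,476,140],"dr": [0,0,-0.161]},
    {"travel": [63,476,140],"dr": [0,0,-0.161]},
    {"travel": [63,476,140],"dr": [0,0,-0.161]},
    {"travel": [63,476,140],"dr": [0,0,-0.161]},
    {"travel": [63,476,140],"dr": [0,0,-0.161]},
    {"travel": [63,476,140],"dr": [0,0,-0.161]},
    {"travel": [63,476,140],"dr": [0,0,-0.161]},
    {"travel": [63,476,100],"dr": [0,0,-0.161]},
    {"travel": [63,476,60],"dr": [0,0,-0.161]},
    {"travel": [63,476,40],"dr": [0,0,-0.161]},
    {"travel": [63,476,40],"dr": [0,0,-0.161]},
  ],
)

```text
time_s: 12.85
ee_pos: [0.5265, 0.1058, 0.092]
eef_rot: [0.517, -0.515, -0.481, 0.486]
ft_force: [0.8, -0.1, -0.1]
opening: 0.596
```

```bash
python3 - <<'E'
from h import *
s=manip.sense(); print(s['ee_pos'],s['opening'],s['ft_force']); q=s['eef_rot']; T=R.from_quat([q[1],q[2],q[3],q[0]]).as_matrix(); print(np.degrees(np.arctan2(T[1,0],T[0,0])))
im=snap('wrist','w8'); a=np.radians(-3.6); c=np.array([.532,.1045,.04]); Z=R.from_euler('z',a).as_matrix()
print(proj('wrist',[c+Z@np.array([x,y,0]) for x,y in [(-.034,-.035),(-.034,.035),(.034,.035),(.034,-.035)]]))
E
```

```text
[0.52653055 0.10577693 0.09204374] 0.5960633631766246 [ 0.81938396 -0.09903572 -0.08230824]
86.3594667823559
[[224.37990266 192.42071262]
 [335.85098905 192.3868944 ]
 [331.23496461 289.06601843]
 [229.57936261 289.02774049]]
```

View pics/w8.png

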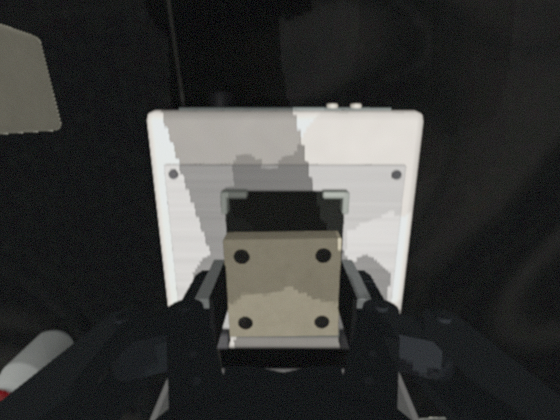

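```bash
python3 - <<'E'
import cv2
im=cv2.imread('pics/w8.png'); cv2.imwrite('pics/w8c.png',cv2.resize(im[170:360,190:380],None,fx=3.15,fy=3.15,interpolation=cv2.INTER_CUBIC))
E
```

```text
(no output)
```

View pics/w8c.png

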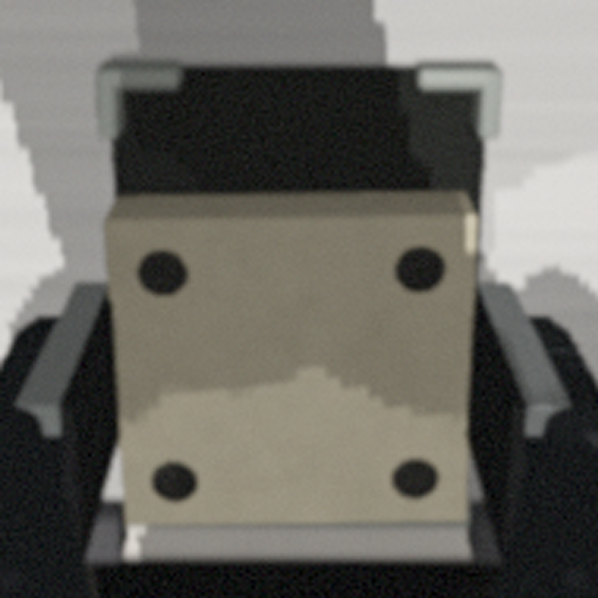

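Call:
arm_command(
  steps=[
    {"travel": [5,1.5,-10],"dr": [0,0,0]},
    {"travel": [5,1.5,-25],"dr": [0,0,0]},
    {"travel": [5,1.5,-40],"dr": [0,0,0]},
    {"travel": [5,1.5,-50],"dr": [0,0,0]},
    {"travel": [5,1.5,-54],"dr": [0,0,0]},
    {"travel": [5,1.5,-54],"dr": [0,0,0]},
  ],
)

```text
time_s: 13.65
ee_pos: [0.5346, 0.1079, 0.0407]
eef_rot: [0.516, -0.516, -0.484, 0.484]
ft_force: [0.5, -0.0, -0.9]
opening: 0.599
```

```bash
python3 - <<'E'
from h import *
s=manip.sense(); print(s['ee_pos'],s['opening'],s['ft_force'])
im=snap('wrist','w9')
E
```

```text
[0.5346064  0.10794044 0.0407414 ] 0.5991074879514834 [ 0.52366812 -0.02167077 -0.86811373]
```

View pics/w9.png

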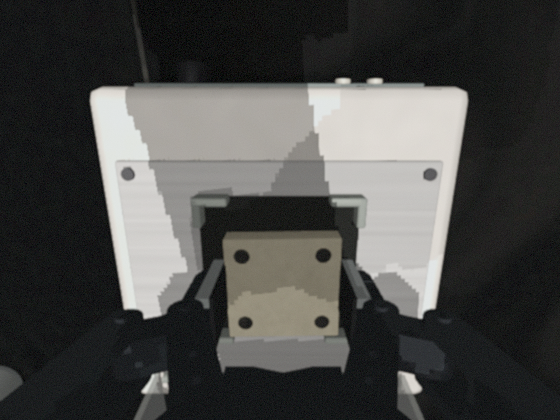

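Call:
arm_command(
  steps=[
    {"travel": [-4,-1,0],"dr": [0,0,0]},
    {"travel": [-4,-1,-2],"dr": [0,0,0]},
    {"travel": [-4,-1,-4],"dr": [0,0,0]},
    {"travel": [-4,-1,-4],"dr": [0,0,0]},
  ],
)

```text
time_s: 14.2
ee_pos: [0.531, 0.1071, 0.0371]
eef_rot: [-0.516, 0.516, 0.484, -0.484]
ft_force: [-0.2, -0.2, -0.6]
opening: 0.596
```

Call:
arm_command(
  steps=[
    {"travel": [0,0,-1.5],"dr": [0,0,0]},
    {"travel": [0,0,-1.5],"dr": [0,0,0]},
  ],
)

```text
time_s: 14.45
ee_pos: [0.5309, 0.1071, 0.037]
eef_rot: [0.516, -0.515, -0.484, 0.484]
ft_force: [-3.9, -1.4, 9.9]
opening: 0.597
```

Plate is seated (10 N contact). I'll release and rise.

Call:
arm_command(
  steps=[
    {"travel": [0,0,1],"dr": [0,0,0]},
    {"travel": [0,0,1],"dr": [0,0,0]},
    {"travel": [0,0,1],"dr": [0,0,0]},
    {"travel": [0,0,20],"dr": [0,0,0]},
    {"travel": [-10,0,60],"dr": [0,0,0]},
    {"travel": [-20,0,110],"dr": [0,0,0]},
    {"travel": [-20,0,140],"dr": [0,0,0]},
    {"travel": [-20,0,140],"dr": [0,0,0]},
  ],
  gripper=0.8,
)

```text
time_s: 15.45
ee_pos: [0.5136, 0.1077, 0.18]
eef_rot: [-0.515, 0.517, 0.487, -0.481]
ft_force: [0.6, -0.0, -0.3]
opening: 0.801
```

```bash
python3 - <<'E'
from h import *
s=manip.sense(); print(s['ee_pos'],s['opening'],s['ft_force'])
im=snap('wrist','w10'); cv2.imwrite('pics/w10c.png',cv2.resize(im[150:360,150:430,::-1],None,fx=2.8,fy=2.8,interpolation=cv2.INTER_CUBIC))
im=snap('scene','s10'); cv2.imwrite('pics/s10c.png',cv2.resize(im[90:230,170:350,::-1],None,fx=4,fy=4,interpolation=cv2.INTER_CUBIC))
E
```

```text
[0.51357319 0.1076756  0.17997528] 0.8009730509130307 [ 0.56655159 -0.01146857 -0.2766733 ]
```

View pics/w10c.png

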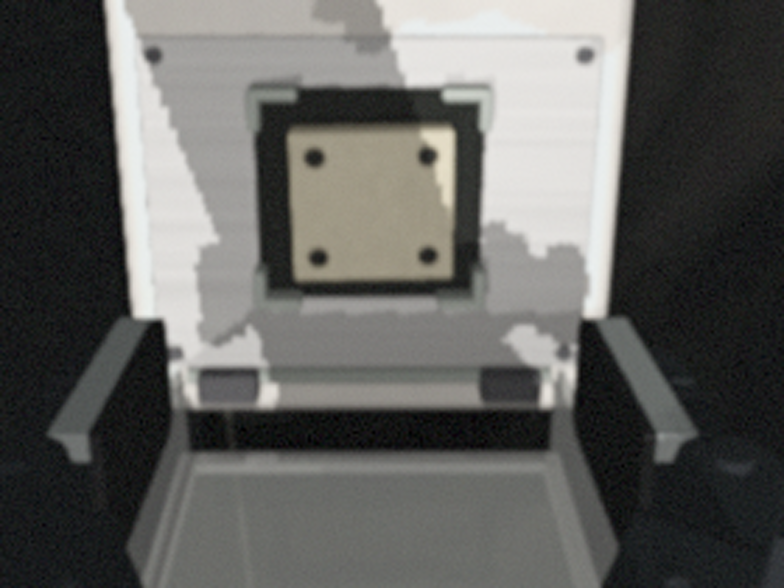

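View pics/s10c.png

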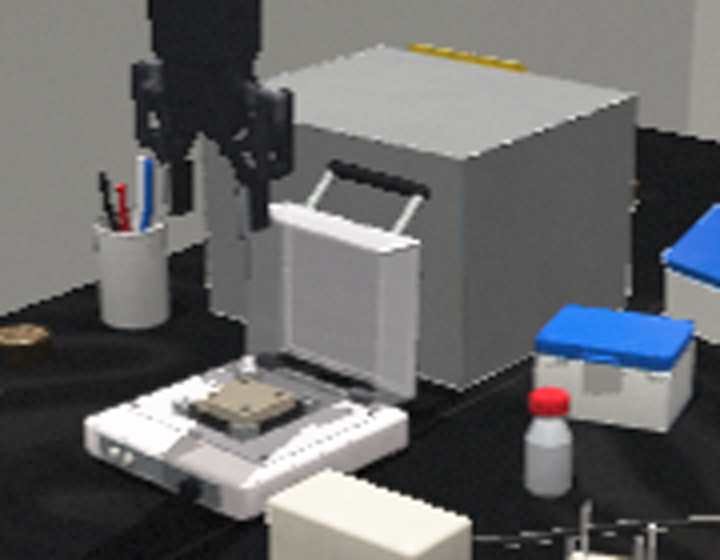

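Call:
arm_command(
  steps=[
    {"travel": [-20,0,60],"dr": [0,0,-0.1]},
    {"travel": [0,0,100],"dr": [0,0,-0.3]},
    {"travel": [30,0,100],"dr": [0,0,-0.5]},
    {"travel": [60,0,100],"dr": [0,0,-0.7]},
    {"travel": [90,-5,100],"dr": [0,0,-0.9]},
    {"travel": [120,-8,100],"dr": [0,0,-1.1]},
    {"travel": [150,-11,100],"dr": [0,0,-1.3]},
    {"travel": [160,-11,100],"dr": [0,0,-1.5]},
    {"travel": [160,-11,85],"dr": [0,0,-1.571]},
    {"travel": [160,-11,85],"dr": [0,0,-1.571]},
    {"travel": [160,-11,85],"dr": [0,0,-1.571]},
    {"travel": [160,-11,85],"dr": [0,0,-1.571]},
  ],
  gripper=0.4,
)

```text
time_s: 17.05
ee_pos: [0.6708, 0.096, 0.261]
eef_rot: [0.707, -0.707, 0.022, -0.022]
ft_force: [0.8, 0.2, 0.7]
opening: 0.398
```

```bash
python3 - <<'E'
from h import *
s=manip.sense(); print(s['time_s'],s['ee_pos'],s['opening'],s['ft_force'],s['eef_rot'])
im=snap('wrist','w11')
E
```

```text
17.05 [0.67084722 0.09602494 0.26097267] 0.39840227718535426 [0.75278308 0.17475539 0.66507595] [ 0.706859   -0.70665915  0.02202505 -0.02231826]
```

View pics/w11.png

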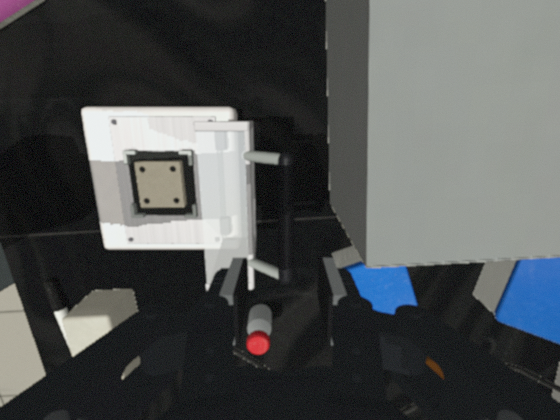

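Call:
arm_command(
  steps=[
    {"travel": [2,1,-50],"dr": [0,0,0]},
    {"travel": [2,1,-80],"dr": [0,0,0]},
    {"travel": [2,1,-97],"dr": [0,0,0]},
    {"travel": [2,1,-97],"dr": [0,0,0]},
    {"travel": [2,1,-97],"dr": [0,0,0]},
  ],
)

```text
time_s: 17.73
ee_pos: [0.6741, 0.097, 0.1655]
eef_rot: [0.707, -0.707, 0.021, -0.024]
ft_force: [0.4, -0.2, 0.1]
opening: 0.399
```

Call:
arm_command(
  steps=[
    {"travel": [0,0,0],"dr": [0,0,0]},
    {"travel": [0,0,0],"dr": [0,0,0]},
    {"travel": [0,0,0],"dr": [0,0,0]},
    {"travel": [0,0,0],"dr": [0,0,0]},
    {"travel": [0,0,0],"dr": [0,0,0]},
  ],
  gripper=0,
  squeeze=25,
)

```text
time_s: 18.35
ee_pos: [0.6744, 0.097, 0.1651]
eef_rot: [0.707, -0.707, 0.021, -0.024]
ft_force: [1.7, -0.8, 5.3]
opening: 0.127
```

Call:
arm_command(
  steps=[
    {"travel": [-10,0.7,5],"dr": [0,0,0]},
    {"travel": [-23,1.5,10],"dr": [0,0,0]},
    {"travel": [-36.5,2.3,14.4],"dr": [0,0,0]},
    {"travel": [-50,3.2,17.3],"dr": [0,0,0]},
    {"travel": [-64,4.1,19.1],"dr": [0,0,0]},
    {"travel": [-78,5,19.5],"dr": [0,0,0]},
    {"travel": [-92,5.8,18.8],"dr": [0,0,0]},
    {"travel": [-106,6.7,16.8],"dr": [0,0,0]},
    {"travel": [-120,7.6,13.7],"dr": [0,0,0]},
    {"travel": [-133,8.4,9.3],"dr": [0,0,0]},
    {"travel": [-146,9.2,3.8],"dr": [0,0,0]},
  ],
)

```text
time_s: 19.73
ee_pos: [0.5255, 0.1065, 0.1666]
eef_rot: [0.707, -0.707, 0.023, -0.022]
ft_force: [2.5, 1.3, -0.6]
opening: 0.127
```

Call:
arm_command(
  steps=[
    {"travel": [-12.3,0.8,-6.6],"dr": [0,0,0]},
    {"travel": [-24.2,1.6,-14.3],"dr": [0,0,0]},
    {"travel": [-35.3,2.3,-22.8],"dr": [0,0,0]},
    {"travel": [-45.6,2.9,-32.6],"dr": [0,0,0]},
    {"travel": [-55.3,3.5,-42.8],"dr": [0,0,0]},
    {"travel": [-63.5,4,-54.3],"dr": [0,0,0]},
    {"travel": [-71.3,4.5,-66.3],"dr": [0,0,0]},
    {"travel": [-77.3,4.9,-78.8],"dr": [0,0,0]},
    {"travel": [-77.3,4.9,-78.8],"dr": [0,0,0]},
  ],
)

```text
time_s: 20.85
ee_pos: [0.4503, 0.1112, 0.0889]
eef_rot: [0.707, -0.707, 0.022, -0.023]
ft_force: [1.0, 0.6, 5.5]
opening: 0.132
```

Call:
arm_command(
  steps=[
    {"travel": [0,0,-3],"dr": [0,0,0]},
    {"travel": [0,0,-3],"dr": [0,0,0]},
    {"travel": [0,0,-3],"dr": [0,0,0]},
  ],
)

```text
time_s: 21.22
ee_pos: [0.4503, 0.1113, 0.0883]
eef_rot: [0.707, -0.706, 0.023, -0.022]
ft_force: [-5.3, -0.3, 25.1]
opening: 0.128
```

The guard is against its stop: 25 N with only 0.6 mm of movement. I'll relax, release and rise.

Call:
arm_command(
  steps=[
    {"travel": [0,0,2],"dr": [0,0,0]},
    {"travel": [0,0,2],"dr": [0,0,0]},
  ],
)

```text
time_s: 21.48
ee_pos: [0.4503, 0.1113, 0.0886]
eef_rot: [0.707, -0.706, 0.023, -0.023]
ft_force: [0.2, 1.0, 10.3]
opening: 0.129
```

Call:
arm_command(
  steps=[
    {"travel": [0,0,0],"dr": [0,0,0]},
    {"travel": [0,0,0],"dr": [0,0,0]},
    {"travel": [0,0,0],"dr": [0,0,0]},
    {"travel": [0,0,0],"dr": [0,0,0]},
    {"travel": [0,0,40],"dr": [0,0,0]},
    {"travel": [0,0,100],"dr": [0,0,0]},
    {"travel": [-20,0,130],"dr": [0,0,0]},
    {"travel": [-20,0,130],"dr": [0,0,0]},
  ],
  gripper=0.45,
)

```text
time_s: 22.48
ee_pos: [0.4304, 0.112, 0.2199]
eef_rot: [0.708, -0.705, 0.021, -0.024]
ft_force: [0.4, -0.3, -0.5]
opening: 0.449
```

```bash
python3 - <<'E'
from h import *
s=manip.sense(); print(s['time_s'],s['ee_pos'],s['opening'],s['ft_force'])
snap('wrist','w12')
im=snap('scene','s12'); cv2.imwrite('pics/s12c.png',cv2.resize(im[90:230,170:350,::-1],None,fx=4,fy=4,interpolation=cv2.INTER_CUBIC))
a=cv2.imread('pics/scene0.png').astype(int);b=cv2.imread('pics/s12.png').astype(int)
d=abs(a-b).max(2)[160:220,185:280]; print('diff px',(d>40).sum())
E
```

```text
22.475 [0.43037898 0.11197375 0.21994904] 0.4491528807909852 [ 0.42245138 -0.31251242 -0.51440492]
diff px 206
```

View pics/w12.png

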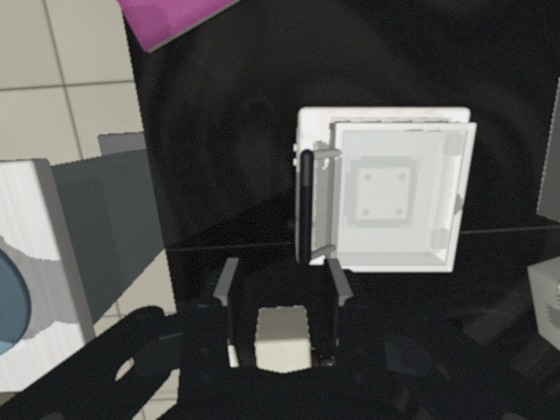

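View pics/s12c.png

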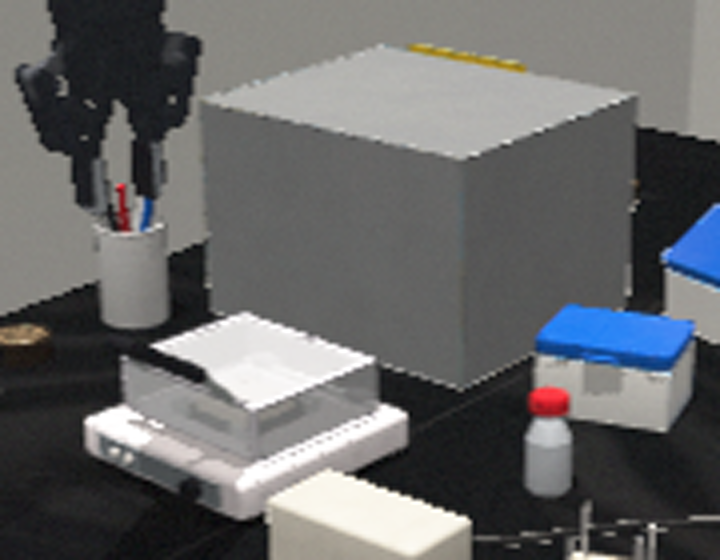

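The guard is closed with the plate centred under it (wrist view, about (382,193)), and the gripper is clear. Handing in.

```bash
python3 -c "
from h import *
print(manip.finish_job())"
```

```text
the job is handed in; nothing more can be done
None
```

I opened the guard, put the plain four-hole plate in the nest, closed the guard over it, and handed the job in at about 22.5 s of the 67 s allowed.

- **Guard up:** I pinched the bar and led it along its arc to about 94°, worked out from how far the gripper travelled. It stayed up when I let go.
- **Plate in nest:** I set the plate down until the floor pushed back with about 10 N, then let go. The wrist picture showed it flat, square and centred between the four brackets.
- **Guard closed:** I led the bar back down and pressed until it met its stop, at about 25 N with only 0.6 mm more movement. The gripper ended at the same height as when it first held the closed bar. After I let go, the wrist picture showed the plate centred under the closed guard, with the gripper clear of it.

A pixel comparison of the shaker area before and after the job did not match exactly: 206 pixels differed. I put this down to the plate now under the guard and to shadows, and did not look further. Nothing else failed; one pair of early moves was refused for a format error and moved nothing.

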